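# Close the desiccator over the dish, then crack its lid and hold it

## Robot

A 6-joint arm with a two-finger parallel gripper is mounted at the origin on the work surface. World frame = base frame: x ahead of the robot, y to its left, z up, the work surface at z = 0. Lengths are in mm, angles in rad, forces in N, time in s.
With the tool pointing down it reaches from about 350 to 975 mm from the base axis. Payload 7.1 kg.
Tool frame: the origin (TCP) lies on the centre line of the jaws, within the pads' length; the fingertips stand 17 mm ahead of it and the grasp point (between the pads) lies 2 mm behind it (tip_extent is the distance from the TCP to the fingertips, in mm); z points along the fingers, y is the line along which they close (so a half turn about z gives the same grasp; the last joint's range is limited). The gripper opens to 88 mm and grips with 3 to 60 N. Pads are 20 mm wide; open, the fingers measure 115 mm over their backs; the gripper's body (75 mm by 178 mm) begins 61 mm behind the grasp point.
Start: joints at [-1.31, 0.423, 1.63, -0, 1.089, -0.019], TCP at [172.621, -600.672, 239.675] pointing down, gripper open.
Joint ranges: [-3, 3], [-0.9, 2.11], [0.09, 2.58], [-1.31, 4.45], [0.11, 2.69], [-2.54, 2.54]. Speed limits (rad/s): [2.39, 2.39, 3.01, 3.14, 3.14, 3.14].

## Interface

Orientations are given as a rotation vector (axis times angle).
In Python, from workcell import get_obs, get_image, camera_model, close_job, look_for, outline_of, pinpoint, tip_extent gives the robot as it stands.
- The arm moves only by the shell command python3 -m jog 'ROWS'. ROWS is text: rows parted by semicolons, each of 7 numbers parted by spaces: the shift along the tool's x, y, z as a fraction of full scale, then the turn, a rotation vector about the tool's x, y, z as a fraction of full scale, then the closure, from -1 (fully open) to 1 (shut). A call has 1 to 8 rows; each row is the pose to reach, as a shift and turn from the pose commanded when the call began, along the tool's axes at that moment; what a row does not reach only later rows make up. Full scale, the value 1, is 0.2 m for a shift and 30 degrees for a turn. A row lasts 1/10 s, in which the tool goes at most 50 mm and 8.59 degrees, less where a joint would pass 70% of its speed; a pose out of reach is approached as far as the arm can. A call with a number of a shift or a turn outside -1 to 1 is refused whole. A call with a gripper value outside its range is refused whole. The fingers move at their own pace and stop on an object; the grip force is fixed at half the most. Time passes only in rows, so rows that repeat a pose let the fingers close. It gives the time, the measured TCP pose, the force, the opening and the grip force at its end, in the units of the state.
- get_obs(): the state, without advancing time (a new reading comes with each control period).
- get_image(name): name is "scene" or "top" or "wrist"; returns the picture (420x560x3 uint8, red, green, blue); there is no depth.
- camera_model(name): a dict with "fx", "fy", "cx", "cy" (pixels), "origin" and "orientation" of the camera in the world; the wrist camera has in their place "tool_from_camera" (4x4, takes a point from camera to tool coordinates, whose origin is the TCP and whose axes are the flange's). Camera axes: x right, y down, z forward; pixel columns grow to the right and rows downward; lengths in mm; the calibration is good to about 2 mm. A picture is of the moment at which its call begins: read the wrist's pose just before it. camera_model takes no time and is no camera call.
- close_job(): hands the job in; it is judged then, once.
Trained networks look in the newest picture that a camera, given by its name, has taken for a name from the list of things; names that differ only in an ending like _2 or _b are one class to them, and where a whole thing is asked for, a point or a joint stands for the part that bears it (a point fixed in the world has none). Each returns a list of dicts, best first, with "confidence" (0 to 1); they miss things now and then, are a little off and sometimes report something else, mostly with a low value. They report only what shows in the picture. A call takes as long as a camera call. They do not tell look-alikes from the thing itself.
- look_for(target, camera): "xyz" ([x, y, z] in mm, in the coordinates of the camera as it stood for that picture, good to about 4 mm: the middle of the surface that is visible of it).
- outline_of(target, camera): "mask" (420x560 bool, what is visible of it).
- pinpoint(target, camera): "xyz" ([x, y, z] in mm, in the coordinates of the camera as it stood for that picture, good to about 4 mm: a listed point, or the origin of a listed thing).
The state is a dict: "t": time; "qpos": joint angles; "qvel": joint speeds; "joint_torque": joint torques, N m; "ee_pos": TCP position; "orientation": TCP orientation; "ft_force": force on the tool from outside, world axes, zero at the start; "moment": the same for the moment, N m; "width": finger opening in mm; "grasp_force": force on a finger pad.
Only numpy, scipy, OpenCV 4.12 (cv2) and the standard library are available. Lean on these libraries where they do the work, as an engineer would, in place of code of your own. Each camera call takes 0.05 s, during which the arm holds its last target. There are 200 camera calls.

## Task

The dish of stone has just gone into the desiccator straight from the drying oven: put the domed lid on and press it down until the sealing lip snaps shut and the lid's flange lies flat on the rim all round. Then burp the warm air out: pull the lid up by its knob until it breaks free of the sticky lip, stop with it just ajar, level and centred about 20 mm above the rim and carried by the gripper alone, and finish there still holding it. Move the lid smoothly near the bowl, without yanking or dropping it, leave the dish lying in the bowl, and disturb nothing else on the bench.

Things in the scene. Friction and masses are not known exactly. Their poses are not given: they have to be found in the camera images.
- desiccator: the desiccator's bowl, round, pale ribbed plastic, fixed in place, open at the top: 128 mm across its foot, 115 mm tall, a flange 196 mm across round the mouth with two small lugs (along its x, to 114 mm from the centre). Bore 152 mm. Inside, 62 mm above the bench, a white pierced plate. Origin: centre of the underside; z up
- desiccator_rim (a point): centre of the bowl's mouth in the plane of the flange's flat top, 115 mm above the bench; z up
- desiccator_lip (a point): centre of the black elastic sealing lip that runs round just inside the bowl's mouth, 4.4 mm below the rim; it narrows the bore to 137 mm when relaxed and yields outwards
- lid: the desiccator's loose lift-off lid, 0.32 to 0.5 kg, at the start standing on the bench on its plug, knob up: plug 18 mm deep, above it a pale flange 194 mm across and 8 mm thick (18 to 26 mm above the origin), a clear dome 172 mm across with its top 73 mm above the origin, and a black knob. Origin: centre of the plug's underside; z up along the lid's axis
- lid_knob (a point): centre of the lid's round black knob, 98 mm above the lid's origin: a cylinder 34 mm across and 28 mm tall on a stem 22 mm across; the knob's underside is 11 mm above the dome
- lid_seat (a point): centre of the underside of the lid's flange, 18 mm above the lid's origin, the face that lies on the bowl's rim: it coincides with desiccator_rim when the lid is closed. By its own weight the lid stops on the lip about 10 mm above that; 3 to 10 N more on the knob pushes it past, and it snaps down flat
- lid_bead (a point): centre of the widest part of the lid's plug, 9 mm above the lid's origin: 146 mm across here, 132 mm at the bottom, 139 mm at the neck above. The lip grips above it: to pull the closed lid free takes a peak of 14 to 20 N at the knob, weight included, within the first 6 mm; then the lip pushes the lid up a little, and from 12 mm up nothing touches it
- dish: small white evaporating dish with a piece of white stone in it, 68 mm across, 26 mm tall with the stone, loose on the pierced plate inside the bowl; it clears the closed lid's plug. Origin: centre of its underside
- platter_big: big round white platter heaped with broken white stone, 250 across, 22 tall (lumps to about 50) (mm); a bystander, to be left alone. Origin: centre of its underside
- platter_small: smaller round white platter heaped with white stone, 164 across, lumps to about 45 high (mm); a bystander, to be left alone. Origin: centre of its underside
- hammer: hammer with a wooden handle and steel head, 280 long along its x, head 78 wide, lying flat (mm); a bystander, to be left alone. Origin: centre of its underside
- brush: flat bench brush, wooden handle, 180 long along its x, 42 wide, 20 tall, lying flat (mm); a bystander, to be left alone. Origin: centre of its underside
- knife: slim carving knife with a wooden handle, 160 long along its x, 12 wide, 12 tall, lying flat in the middle of the bench (mm); a bystander, to be left alone. Origin: centre of its underside
- carved_cup: cup carved from white stone, 88 across, 50 tall (mm); a bystander, to be left alone. Origin: centre of its underside
- gel_jar: small glass jar with a black screw cap, 64 across, 85 tall (mm); a bystander, to be left alone. Origin: centre of its underside
- lump: single lump of white stone, about 60 x 55 x 45 (mm); a bystander, to be left alone. Origin: centre of its underside
Not all that is in view belongs to the job. Of the things like the dish, leave any that is pink or purple; of the rest the larger one is meant.

How it is judged (in metres and radians):
On the way, in this order (a step that is already met when the one before it is completed fails the run):
1. the lid is closed: its flange lies flat on the rim, past the sealing lip (z of lid_seat in the frame of desiccator_rim between -0.004 and 0.002 m and horizontal distance between lid_seat and desiccator_rim below 0.006 m and angle between lid's own z axis and vertical below 0.03 rad), for 0.2 s.
2. the lid has broken free of the lip and hangs just ajar in the gripper (z of lid_seat in the frame of desiccator_rim between 0.012 and 0.03 m and horizontal distance between lid_seat and desiccator_rim below 0.012 m and angle between lid's own z axis and vertical below 0.1 rad and contact force between lid and desiccator below 0.5 N and contact force between the fingers and lid above 1 N), for 0.2 s.
At the end, for the whole second after the job is handed in: the lid is held still in the gripper, its flange 12 to 30 mm above the bowl's rim, centred within 12 mm, level within 0.1 rad, touching neither the bowl nor its lip; the dish still stands upright on the plate (all of step 2 and linear speed of lid below 0.02 m/s and z of dish in the frame of desiccator between 0.055 and 0.07 m and angle between dish's own z axis and vertical below 0.15 rad); the arm keeps its last pose, push and grip.
It fails at once if the lid is yanked or dropped: it moves faster than 0.35 m/s while over the bowl with its flange 8 to 40 mm above the rim (horizontal distance between lid_seat and desiccator_rim below 0.03 m and z of lid_seat in the frame of desiccator_rim between 0.008 and 0.04 m and linear speed of lid above 0.35 m/s).
It fails at once if the dish is shoved more than 15 mm (distance of dish from where it was at the start of the episode above 0.015 m).
It fails at once if a bystander is moved more than 20 mm (distance of any of platter_big, platter_small, hammer, brush, knife, carved_cup, gel_jar, lump from where it was at the start of the episode above 0.02 m).
It also fails if it takes over 38 s, if anything falls off the work surface, if the arm or the gripper's body presses on something with over 40 N, if the wrist force passes 120 N, or if a joint passes its speed limit or range.

## Working session

There is one attempt and no reset: what is moved stays moved. The work goes in short steps, Python scripts to look and compute and a shell command to move; the robot and the scene stay as the last step left them, time stands still between calls to the robot, and variables do not carry over. Pictures are saved under pics/ and viewed, at most 10 in all, crops included, and the job is handed in when it is done.

```bash
mkdir -p pics
cat > h.py <<'E'
import numpy as np, cv2
from scipy.spatial.transform import Rotation as R
from workcell import *
def T_cam(n):
    m=camera_model(n)
    if 'tool_from_camera' in m:
        o=get_obs(); T=np.eye(4); T[:3,:3]=R.from_rotvec(o['orientation']).as_matrix(); T[:3,3]=o['ee_pos']
        return T@np.array(m['tool_from_camera'])
    T=np.eye(4); q=np.array(m['orientation'],float)
    T[:3,:3]=q if q.shape==(3,3) else R.from_rotvec(q).as_matrix(); T[:3,3]=m['origin']; return T
def find(f,t,n,k=3):
    T=T_cam(n)
    return [(round(d['confidence'],2),(T[:3,:3]@np.array(d['xyz'])+T[:3,3]).round(1).tolist()) for d in f(t,n)[:k]]
def save(n,f):
    im=get_image(n); cv2.imwrite('pics/'+f,im[:,:,::-1]); return im
E
python3 - <<'E'
from h import *
o=get_obs(); print(o); print(tip_extent if not callable(tip_extent) else tip_extent())
for n in ('scene','top'):
    save(n,n+'0.png'); print(n,camera_model(n))
    for t in ('lid_knob','lid','lid_seat','desiccator_rim','desiccator','dish'): print(t,find(pinpoint,t,n))
E
```

```text
{'t': 0.0, 'qpos': array([-1.31000271e+00,  4.23826181e-01,  1.63067804e+00,  1.26551274e-05,
        1.08861238e+00, -1.89762442e-02]), 'qvel': array([-0.00081368,  0.00039073, -0.00022006, -0.00034421, -0.00076679,
       -0.00136469]), 'joint_torque': array([ 9.30098349e-05, -5.44633842e+01, -2.73666322e+01,  6.44117827e-02,
        2.27516529e-02, -1.47636556e-04]), 'ee_pos': array([ 172.48977518, -600.17614199,  238.91553754]), 'orientation': array([-3.10940761e+00, -4.37809393e-01,  2.71120823e-04]), 'ft_force': array([ 0.04983667, -0.95934339,  0.08536047]), 'moment': array([ 0.01840684, -0.0027586 , -0.04937839]), 'grasp_force': 0.0, 'width': 87.29935522845925}
17.0
scene {'fx': 386.1624821862533, 'fy': 386.1624821862533, 'cx': 281.7828508948994, 'cy': 214.09211030256708, 'origin': array([1005.38356429, -197.32353135, 1010.52489074]), 'orientation': array([-2.21606229, -1.47767272,  0.39231388])}
lid_knob [(0.64, [464.3, 147.6, 93.7])]
lid [(0.74, [465.2, 149.5, 0.4])]
lid_seat []
desiccator_rim [(0.8, [492.9, -179.5, 113.9]), (0.54, [771.9, 111.3, 1.0])]
desiccator [(0.9, [489.6, -188.5, -1.6])]
dish [(0.82, [306.3, -163.6, 1.7]), (0.66, [467.2, -180.9, 63.2]), (0.65, [683.8, -290.3, -2.1])]
top {'fx': 524.1127470185558, 'fy': 524.1127470185558, 'cx': 280.0503693980193, 'cy': 213.7175687128543, 'origin': array([ 323.24992554,   25.13655919, 1892.51082728]), 'orientation': array([-2.17132459,  2.15539074, -0.10783651])}
lid_knob [(0.83, [467.0, 151.9, 99.5]), (0.39, [489.3, -180.3, 110.9])]
lid [(0.66, [466.5, 147.0, -0.4]), (0.59, [425.6, -495.5, -0.9]), (0.45, [491.6, -179.3, 113.3])]
lid_seat [(0.57, [465.8, 146.7, -0.2])]
desiccator_rim [(0.67, [490.9, -181.6, 116.9])]
desiccator [(0.65, [490.2, -179.0, -1.0])]
dish [(0.82, [303.7, -163.3, -0.1]), (0.57, [583.3, -350.0, -3.0]), (0.56, [468.3, -176.5, 61.2])]
```

View pics/scene0.png

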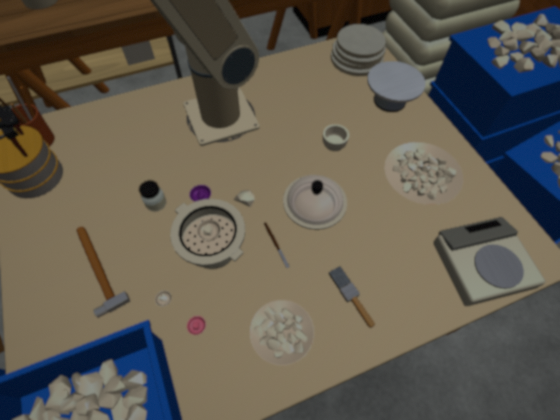

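View pics/top0.png

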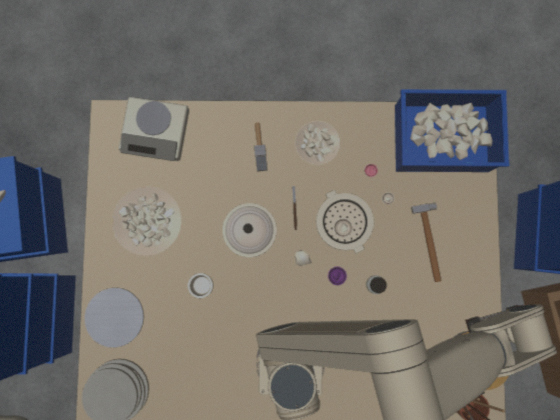

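Dish candidates in the top picture are purple (337,275), pink (371,170), small white (388,198) and larger white inside the bowl (343,228). The larger non-pink one, already in the bowl, is the one meant. The lid is at (249,229) and the bowl at (345,221). I'll confirm in one crop and plan the travel.

```bash
cat >> h.py <<'E'
def plan(p, cmd=None):
    o=get_obs(); M=R.from_rotvec(o['orientation']).as_matrix()
    d=M.T@(np.array(p,float)-o['ee_pos']); print('pos',o['ee_pos'].round(1),'t',round(o['t'],2),'F',o['ft_force'].round(1),'w',round(o['width'],1),'shift frac',(d/200).round(4),'tilt->turn frac',
      ((R.from_matrix(M).inv()*R.from_rotvec([np.pi*np.cos(.0),0,0])).as_rotvec()/np.radians(30)).round(3))
    print('axes x',M[:,0].round(3),'y',M[:,1].round(3),'z',M[:,2].round(4))
E
python3 - <<'E'
from h import *
im=cv2.imread('pics/top0.png')
cv2.imwrite('pics/crop.png',cv2.resize(im[140:300,290:420],None,fx=3.5,fy=3.5,interpolation=cv2.INTER_CUBIC))
plan([466,149,240])
E
```

```text
pos [ 172.6 -600.7  239.7] t 0.7 F [0.1 0.7 0.3] w 87.7 shift frac [ 2.4451e+00 -3.1975e+00 -1.6000e-03] tilt->turn frac [ 0.    -0.     0.534]
axes x [ 0.961  0.276 -0.   ] y [ 0.276 -0.961  0.   ] z [ 0.e+00 -1.e-04 -1.e+00]
```

View pics/crop.png

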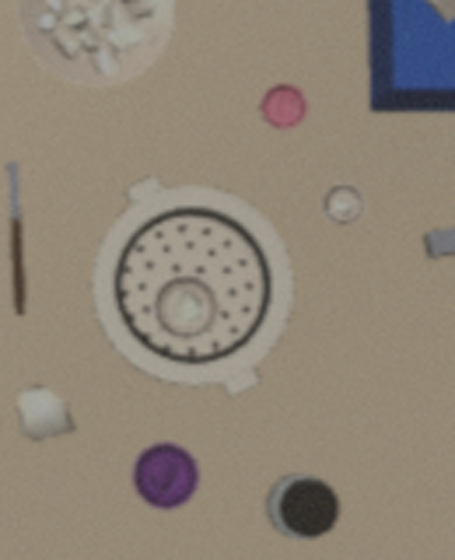

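The crop confirms it: a white dish with stone in the bowl (185,305), with the small white, pink and purple ones all outside. Next I move to the lid and square the tool to the world axes.

```bash
python3 -m jog '0.2 -0.2 0 0 0 0.2 -1; 0.4 -0.4 0 0 0 0.4 -1; 0.6 -0.6 0 0 0 0.534 -1; 0.7 -0.8 0 0 0 0.534 -1; 0.8 -1 0 0 0 0.534 -1; 0.8 -1 0 0 0 0.534 -1; 0.8 -1 0 0 0 0.534 -1'
python3 -c "
from h import *
plan([466,149,240])"
```

```text
t: 1.4
ee_pos: [271.6, -363.3, 240.1]
orientation: [3.141, 0.004, 0.001]
ft_force: [-0.4, 0.2, 0.4]
width: 88.1
grasp_force: 0.0
pos [ 271.6 -363.3  240.1] t 1.4 F [-0.4  0.2  0.4] w 88.1 shift frac [ 9.7870e-01 -2.5588e+00 -1.0000e-03] tilt->turn frac [ 0.001 -0.001  0.005]
axes x [1.    0.003 0.   ] y [ 0.003 -1.     0.001] z [ 4.e-04 -7.e-04 -1.e+00]
```

```bash
python3 -m jog '0.2 -0.15 -0.05 0 0 0 -1; 0.4 -0.35 -0.1 0 0 0 -1; 0.6 -0.55 -0.2 0 0 0 -1; 0.8 -0.7 -0.3 0 0 0 -1; 0.95 -0.85 -0.4 0 0 0 -1; 1 -0.9 -0.4 0 0 0 -1; 1 -0.9 -0.4 0 0 0 -1; 1 -0.9 -0.4 0 0 0 -1'
python3 - <<'E'
from h import *
plan([466,149,240])
get_image('wrist'); cv2.imwrite('pics/w1.png',get_image('wrist')[:,:,::-1])
print(camera_model('wrist'))
for t in ('desiccator_rim','desiccator','desiccator_lip'): print(t,find(pinpoint,t,'wrist'))
E
```

```text
t: 2.2
ee_pos: [471.8, -185.2, 319.6]
orientation: [3.141, 0.001, 0.0]
ft_force: [0.5, -0.8, 0.3]
width: 87.8
grasp_force: 0.0
pos [ 471.8 -185.2  319.6] t 2.2 F [ 0.5 -0.8  0.3] w 87.8 shift frac [-0.0275 -1.6711  0.3969] tilt->turn frac [ 0.001 -0.     0.001]
axes x [1.    0.001 0.   ] y [ 0.001 -1.     0.001] z [ 1.e-04 -6.e-04 -1.e+00]
{'fx': 328.4396555030274, 'fy': 328.4396555030274, 'cx': 273.4366019534033, 'cy': 211.90586519261998, 'tool_from_camera': array([[ 2.45452669e-04, -9.62779100e-01, -2.70289373e-01,
         7.28761041e+01],
       [ 9.99999958e-01,  1.94367990e-04,  2.15765862e-04,
        -1.36450988e+00],
       [-1.55199260e-04, -2.70289415e-01,  9.62779107e-01,
        -1.44210898e+02],
       [ 0.00000000e+00,  0.00000000e+00,  0.00000000e+00,
         1.00000000e+00]])}
desiccator_rim []
desiccator [(0.61, [486.5, -179.0, -2.7])]
desiccator_lip []
```

View pics/w1.png

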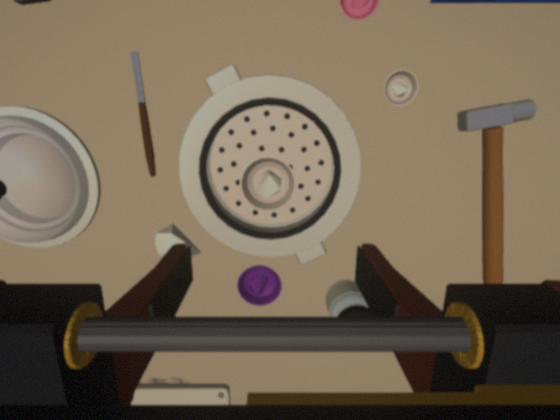

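The wrist picture shows the bowl with its flange centred near (270,166), the dish inside at (269,184), and the lid at left (20,177). I'll fit the rim circle, then go to the lid.

```bash
cat >> h.py <<'E'
def ray_plane(n,uv,z):
    m=camera_model(n);T=T_cam(n); uv=np.atleast_2d(uv).astype(float)
    d=np.c_[(uv[:,0]-m['cx'])/m['fx'],(uv[:,1]-m['cy'])/m['fy'],np.ones(len(uv))]@T[:3,:3].T
    return T[:3,3]+d*((z-T[2,3])/d[:,2])[:,None]
def circ(P):
    A=np.c_[2*P[:,:2],np.ones(len(P))]; s=np.linalg.lstsq(A,(P[:,:2]**2).sum(1),rcond=None)[0]
    return s[:2].round(1), round(float(np.sqrt(s[2]+s[:2]@s[:2])),1)
E
python3 - <<'E'
from h import *
im=cv2.imread('pics/w1.png'); g=cv2.GaussianBlur(im,(3,3),0).astype(int).max(2)
c=np.array([270.5,166.])
o,i,f=[],[],[]
for a in np.arange(0,2*np.pi,.05):
    u=np.array([np.cos(a),np.sin(a)]); r=np.arange(55,100,.5)
    p=g[(c[1]+r*u[1]).round().astype(int),(c[0]+r*u[0]).round().astype(int)]
    s=np.diff(p)
    k=(r[:-1]>60)&(r[:-1]<82); o.append(c+u*(r[:-1][k][np.argmax(s[k])]))
    k=(r[:-1]>84); f.append(c+u*(r[:-1][k][np.argmin(s[k])]))
for nm,e,z in (('lip outer',o,115),('flange',f,115)):
    P=ray_plane('wrist',np.array(e),z)
    for _ in range(3):
        cc,rr=circ(P); d=abs(np.linalg.norm(P[:,:2]-cc,axis=1)-rr); P=P[d<max(3*np.median(d),.5)]
    print(nm,cc,rr,len(P))
E
```

```text
lip outer [ 489.2 -179.8] 75.0 115
flange [ 488.8 -179.5] 96.0 103
```

```bash
python3 -m jog '0 -0.2 0 0 0 0 -1; 0 -0.4 0 0 0 0 -1; 0 -0.6 0 0 0 0 -1; 0 -0.8 0 0 0 0 -1; 0 -1 0 0 0 0 -1; 0 -1 0 0 0 0 -1; 0 -1 0 0 0 0 -1'
python3 -m jog '0 -0.2 0 0 0 0 -1; 0 -0.4 0 0 0 0 -1; 0 -0.6 0 0 0 0 -1; 0 -0.67 0 0 0 0 -1; 0 -0.67 0 0 0 0 -1; 0 -0.67 0 0 0 0 -1'
python3 - <<'E'
from h import *
cv2.imwrite('pics/w2.png',get_image('wrist')[:,:,::-1])
print(find(pinpoint,'lid_knob','wrist'),find(pinpoint,'lid','wrist'),find(look_for,'lid_knob','wrist'))
plan([466,149,240])
E
```

```text
t: 3.15
ee_pos: [470.9, 15.7, 319.6]
orientation: [3.141, 0.002, -0.0]
ft_force: [-0.1, -0.4, -0.3]
width: 87.7
grasp_force: 0.0
t: 3.75
ee_pos: [471.2, 148.3, 319.5]
orientation: [3.141, -0.001, -0.001]
ft_force: [-0.4, -0.4, 0.1]
width: 88.1
grasp_force: 0.0
[(0.85, [462.6, 153.8, 98.1])] [(0.78, [465.3, 148.4, -1.1])] []
pos [471.2 148.4 319.7] t 3.95 F [-1.   0.2 -0.7] w 87.9 shift frac [-0.0259 -0.0029  0.3985] tilt->turn frac [ 0.     0.    -0.003]
axes x [ 1.    -0.002 -0.   ] y [-0.002 -1.     0.   ] z [-0.e+00 -2.e-04 -1.e+00]
```

View pics/w2.png

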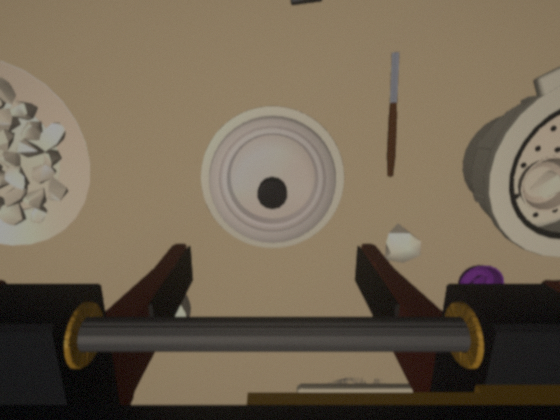

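The lid flange is centred near (272,177) and its knob is at (272,193). I'll fit both.

Run:
```python
from h import *
im=cv2.imread('pics/w2.png'); g=cv2.GaussianBlur(im,(3,3),0).astype(int).max(2)
def fit(c,r0,r1,sg,z):
    e=[];c=np.array(c,float)
    for a in np.arange(0,2*np.pi,.05):
        u=np.array([np.cos(a),np.sin(a)]); r=np.arange(r0,r1,.5)
        p=g[(c[1]+r*u[1]).round().astype(int),(c[0]+r*u[0]).round().astype(int)]
        e.append(c+u*r[:-1][np.argmax(sg*np.diff(p))])
    P=ray_plane('wrist',np.array(e),z)
    for _ in range(3):
        cc,rr=circ(P); d=abs(np.linalg.norm(P[:,:2]-cc,axis=1)-rr); P=P[d<max(3*np.median(d),.5)]
    print(cc,rr,len(P))
fit((272.5,177),62,80,-1,26)
fit((272,193),9,22,1,112); fit((272,193),9,22,1,105)
```

```text
[464.6 151.8] 95.3 119
[467.  151.3] 16.8 126
[465.5 151.4] 17.1 126
```

```bash
python3 -m jog '-0.028 -0.015 0.2 0 0 0 -1; -0.028 -0.015 0.4 0 0 0 -1; -0.028 -0.015 0.6 0 0 0 -1; -0.028 -0.015 0.75 0 0 0 -1; -0.028 -0.015 0.8 0 0 0 -1; -0.028 -0.015 0.8 0 0 0 -1; -0.028 -0.015 0.8 0 0 0 -1'
python3 -m jog '0 0 0.1 0 0 0 -1; 0 0 0.2 0 0 0 -1; 0 0 0.27 0 0 0 -1; 0 0 0.305 0 0 0 -1; 0 0 0.305 0 0 0 -1; 0 0 0.305 0 0 0 -1'
python3 -m jog '0 0 0 0 0 0 0; 0 0 0 0 0 0 0.2; 0 0 0 0 0 0 0.4; 0 0 0 0 0 0 0.7; 0 0 0 0 0 0 1; 0 0 0 0 0 0 1; 0 0 0 0 0 0 1; 0 0 0 0 0 0 1'
```

```text
t: 4.65
ee_pos: [466.5, 152.8, 160.8]
orientation: [-3.141, 0.0, -0.003]
ft_force: [-0.3, 0.8, -0.0]
width: 87.8
grasp_force: 0.0
t: 5.25
ee_pos: [466.3, 153.0, 99.8]
orientation: [-3.141, -0.0, -0.003]
ft_force: [0.6, 0.9, 0.2]
width: 87.7
grasp_force: 0.0
t: 6.05
ee_pos: [465.3, 152.5, 98.6]
orientation: [3.141, 0.001, -0.001]
ft_force: [-0.3, -2.3, 1.7]
width: 33.2
grasp_force: 30.0
```

```bash
python3 -m jog '0 0 -0.02 0 0 0 1; 0 0 -0.08 0 0 0 1; 0 0 -0.2 0 0 0 1; 0 0 -0.35 0 0 0 1; 0 0 -0.5 0 0 0 1; 0 0 -0.65 0 0 0 1; 0 0 -0.77 0 0 0 1; 0 0 -0.83 0 0 0 1'
python3 -m jog '0 0.08 0 0 0 0 1; 0 0.2 0 0 0 0 1; 0 0.35 0 0 0 0 1; 0 0.5 0 0 0 0 1; 0 0.65 0 0 0 0 1; 0 0.8 0 0 0 0 1; 0 0.92 0 0 0 0 1; 0 1 0 0 0 0 1'
python3 -m jog '0.01 0.05 0 0 0 0 1; 0.03 0.15 0 0 0 0 1; 0.06 0.28 0 0 0 0 1; 0.09 0.42 0 0 0 0 1; 0.11 0.54 0 0 0 0 1; 0.115 0.62 0 0 0 0 1; 0.115 0.66 0 0 0 0 1; 0.115 0.66 0 0 0 0 1'
python3 - <<'E'
from h import *
cv2.imwrite('pics/s2.png',get_image('scene')[:,:,::-1]); cv2.imwrite('pics/w3.png',get_image('wrist')[:,:,::-1])
for n in ('scene','wrist'): print(find(pinpoint,'lid_knob',n),find(pinpoint,'lid',n))
plan([489,-179.7,255])
E
```

```text
t: 6.85
ee_pos: [466.0, 153.1, 267.4]
orientation: [-3.14, -0.0, -0.005]
ft_force: [1.1, 0.2, -3.7]
width: 33.0
grasp_force: 30.0
t: 7.65
ee_pos: [464.7, -48.7, 264.3]
orientation: [-3.142, 0.002, 0.002]
ft_force: [-0.2, 0.7, -4.5]
width: 33.3
grasp_force: 30.0
t: 8.45
ee_pos: [488.2, -179.5, 264.4]
orientation: [-3.141, 0.001, 0.001]
ft_force: [-0.4, 0.7, -5.1]
width: 33.2
grasp_force: 30.0
[(0.95, [485.6, -182.4, 263.7])] [(0.95, [483.8, -179.3, 165.3])]
[(0.79, [482.7, -178.7, 260.2])] [(0.8, [487.8, -178.2, 166.4]), (0.54, [421.9, -495.7, -1.7])]
pos [ 488.5 -178.4  264.7] t 8.75 F [-0.5  0.7 -5. ] w 33.6 shift frac [0.0027 0.0063 0.0487] tilt->turn frac [-0.     0.     0.002]
axes x [ 1.     0.001 -0.   ] y [ 0.001 -1.    -0.   ] z [-1.e-04  2.e-04 -1.e+00]
```

View pics/w3.png

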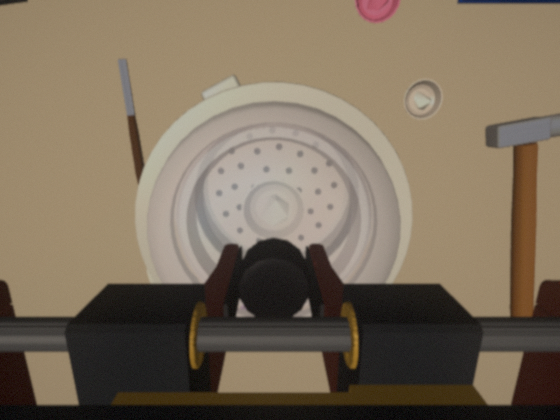

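The lid hangs level in the fingers, its flange centred near (273,212). I'll fit its centre.

Run:
```python
from h import *
im=cv2.imread('pics/w3.png'); g=cv2.GaussianBlur(im,(3,3),0).astype(int).max(2)
c=np.array([273,215.]); e=[]
for a in np.r_[np.arange(np.pi-.2,2*np.pi+.2,.03)]:
    u=np.array([np.cos(a),np.sin(a)]); r=np.arange(118,150,.5)
    p=g[(c[1]+r*u[1]).round().astype(int),(c[0]+r*u[0]).round().astype(int)]
    e.append(c+u*r[:-1][np.argmin(np.diff(p))])
from scipy.optimize import least_squares
for z in (190,192,194):
    P=ray_plane('wrist',np.array(e),z)
    f=lambda s:np.hypot(P[:,0]-s[0],P[:,1]-s[1])-97
    s=least_squares(f,[488,-180],loss='soft_l1'); print(z,s.x.round(1),np.sqrt(np.mean(s.fun**2)).round(2), np.median(abs(f(s.x))).round(2), get_obs()['ee_pos'].round(1))
```

```text
190 [ 486.5 -176.6] 1.64 0.35 [ 488.5 -178.4  264.7]
192 [ 486.1 -176.4] 1.73 0.53 [ 488.5 -178.4  264.7]
194 [ 485.8 -176.3] 1.91 0.69 [ 488.5 -178.4  264.7]
```

```bash
python3 -m jog '0.0125 0.0125 0.03 0 0 0 1; 0.0125 0.0125 0.08 0 0 0 1; 0.0125 0.0125 0.13 0 0 0 1; 0.0125 0.0125 0.18 0 0 0 1; 0.0125 0.0125 0.22 0 0 0 1; 0.0125 0.0125 0.25 0 0 0 1; 0.0125 0.0125 0.25 0 0 0 1; 0.0125 0.0125 0.25 0 0 0 1'
python3 - <<'E'
from h import *
cv2.imwrite('pics/w4.png',get_image('wrist')[:,:,::-1]);s=save('scene','s4.png')
cv2.imwrite('pics/s4c.png',cv2.resize(s[130:310,120:300,::-1],None,fx=3.2,fy=3.2,interpolation=cv2.INTER_CUBIC))
print(get_obs()['ft_force'],find(pinpoint,'lid_seat','scene'),find(pinpoint,'desiccator_rim','scene'))
E
```

```text
t: 9.55
ee_pos: [491.2, -181.8, 214.7]
orientation: [-3.142, -0.0, -0.0]
ft_force: [-0.2, -0.1, -4.8]
width: 33.5
grasp_force: 30.0
[ 0.31441236 -0.35339724 -3.65610939] [] []
```

View pics/s4c.png

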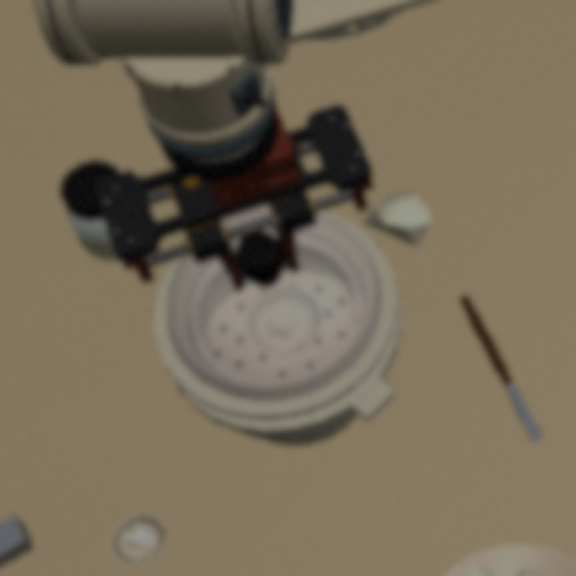

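The lid looks concentric about 20 mm above the rim, so I'll lower it gently and watch the force.

```bash
python3 -m jog '0 0 0.015 0 0 0 1; 0 0 0.03 0 0 0 1; 0 0 0.04 0 0 0 1; 0 0 0.05 0 0 0 1; 0 0 0.05 0 0 0 1'
python3 -m jog '0 0 0.01 0 0 0 1; 0 0 0.02 0 0 0 1; 0 0 0.02 0 0 0 1'
python3 -m jog '0 0 0.01 0 0 0 1; 0 0 0.02 0 0 0 1; 0 0 0.02 0 0 0 1'
```

```text
t: 10.25
ee_pos: [491.1, -181.7, 204.8]
orientation: [-3.141, -0.0, 0.0]
ft_force: [-0.9, 0.7, -1.2]
width: 33.5
grasp_force: 30.0
t: 10.55
ee_pos: [491.0, -181.7, 200.7]
orientation: [-3.142, -0.0, -0.0]
ft_force: [-0.5, 1.4, -1.7]
width: 33.8
grasp_force: 30.0
t: 10.85
ee_pos: [490.5, -181.6, 195.8]
orientation: [-3.141, -0.0, 0.002]
ft_force: [0.4, -0.6, -7.6]
width: 33.5
grasp_force: 30.0
```

```bash
python3 -m jog '0 0 0.003 0 0 0 1; 0 0 0.006 0 0 0 1; 0 0 0.006 0 0 0 1; 0 0 0.006 0 0 0 1'
```

```text
t: 11.25
ee_pos: [490.6, -181.6, 195.6]
orientation: [-3.141, -0.0, 0.001]
ft_force: [-4.6, 1.4, 0.5]
width: 33.4
grasp_force: 30.0
```

```bash
python3 -m jog '0 0 0.005 0 0 0 1; 0 0 0.01 0 0 0 1; 0 0 0.01 0 0 0 1; 0 0 0.01 0 0 0 1'
```

```text
t: 11.65
ee_pos: [490.7, -181.6, 195.5]
orientation: [-3.142, -0.0, 0.0]
ft_force: [-10.9, 4.7, 19.8]
width: 33.3
grasp_force: 30.0
```

The TCP has stopped at 195.5 mm with 20 N upward and the tool level, so the lid is seated flat. I'll ease the side load, then pull slowly.

```bash
python3 -m jog '-0.003 -0.0015 -0.005 0 0 0 1; -0.006 -0.0025 -0.01 0 0 0 1; -0.006 -0.0025 -0.015 0 0 0 1; -0.006 -0.0025 -0.02 0 0 0 1; -0.006 -0.0025 -0.02 0 0 0 1'
python3 -m jog '0 0 -0.005 0 0 0 1; 0 0 -0.01 0 0 0 1; 0 0 -0.015 0 0 0 1; 0 0 -0.015 0 0 0 1'
```

```text
t: 12.15
ee_pos: [489.7, -181.3, 196.6]
orientation: [-3.142, -0.0, 0.001]
ft_force: [2.0, -1.9, -15.9]
width: 33.9
grasp_force: 30.0
t: 12.55
ee_pos: [490.3, -181.3, 201.6]
orientation: [3.141, 0.0, 0.002]
ft_force: [-1.1, 0.3, -1.5]
width: 33.5
grasp_force: 30.0
```

```bash
python3 -m jog '0 0 -0.01 0 0 0 1; 0 0 -0.02 0 0 0 1; 0 0 -0.035 0 0 0 1; 0 0 -0.05 0 0 0 1; 0 0 -0.06 0 0 0 1; 0 0 -0.07 0 0 0 1; 0 0 -0.07 0 0 0 1; 0 0 -0.07 0 0 0 1'
python3 - <<'E'
from h import *
s=save('scene','s5.png')
cv2.imwrite('pics/s5c.png',cv2.resize(s[130:310,120:300,::-1],None,fx=3.2,fy=3.2,interpolation=cv2.INTER_CUBIC))
print(find(pinpoint,'lid_knob','scene'),find(pinpoint,'lid','scene'),find(pinpoint,'desiccator','scene'),find(pinpoint,'dish','scene'))
plan([490,-181,215])
E
```

```text
t: 13.35
ee_pos: [489.8, -181.2, 214.4]
orientation: [-3.141, -0.0, 0.0]
ft_force: [-0.7, 0.2, -4.4]
width: 33.5
grasp_force: 30.0
[(0.95, [486.0, -184.3, 211.0])] [(0.77, [487.3, -183.3, 116.8]), (0.71, [547.6, -16.0, -0.5])] [(0.79, [490.7, -186.0, -2.9])] [(0.79, [582.8, -351.1, 1.1]), (0.78, [683.2, -291.2, 5.4])]
pos [ 489.8 -181.2  214.4] t 13.6 F [ 0.2 -0.6 -4.2] w 33.3 shift frac [ 0.0012 -0.001  -0.0032] tilt->turn frac [-0.  0.  0.]
axes x [ 1.  0. -0.] y [ 0. -1. -0.] z [-2.e-04  1.e-04 -1.e+00]
```

View pics/s5c.png

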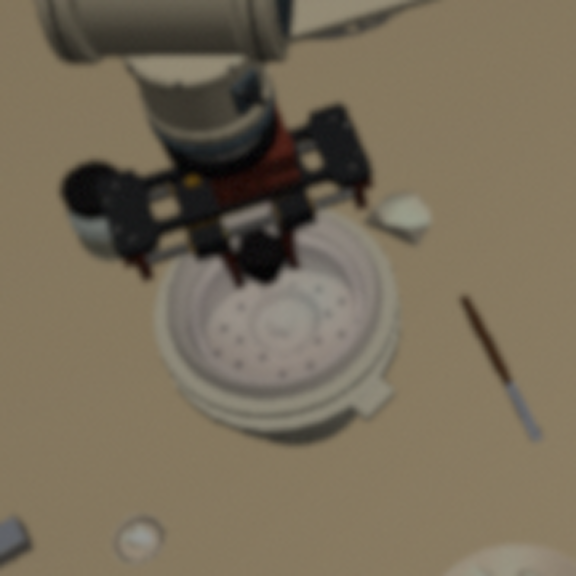

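The picture matches the one before insertion: level, centred, about 19–20 mm above the rim, dish in place. The force reading equals the lid's full weight, so nothing has slipped. I'll hold briefly and hand in.

```bash
python3 -m jog '0 0 0 0 0 0 1; 0 0 0 0 0 0 1; 0 0 0 0 0 0 1'; python3 -c "
from workcell import *
print(close_job())"
```

```text
t: 13.9
ee_pos: [489.8, -181.2, 214.5]
orientation: [-3.142, -0.0, 0.0]
ft_force: [0.7, 0.0, -5.9]
width: 33.4
grasp_force: 30.0
the job is handed in; nothing more can be done
None
```

I closed the lid flat on the rim, pulled it free of the lip, and handed the job in at about 14 s with the gripper holding it level and centred about 19 mm above the rim; the hand-in returned no verdict.

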